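# Air the swatch dryer

### The arm

A 7-joint arm with a two-finger parallel gripper is mounted at the origin on the work surface. World frame = base frame: x ahead of the robot, y to its left, z up, the work surface at z = 0. Lengths are in mm, angles in rad, forces in N, time in s.
With the tool pointing down it reaches from about 400 to 875 mm from the base axis. Payload 6.5 kg.
Tool frame: the origin (TCP) lies at the very end of the fingers, on their centre line; the grasp point (between the pads) lies 19 mm behind it; z points along the fingers, y is the direction in which the jaws open and shut (so a half turn about z gives the same grasp; the last joint's range is limited). The gripper opens to 85 mm and grips with 20 to 120 N. Pads are 22 mm wide; open, the fingers measure 114 mm over their backs; the gripper's body (76 mm by 85 mm) begins 54 mm behind the grasp point. The pads swing forward as they close: fully open they stand 13 mm farther back than shut.
Start: joints at [1.128, 0.536, -0.004, 1.538, 0.003, 1.067, -0.071], TCP at [239.161, -604.394, 231.29] pointing down, gripper open.
Joint ranges: [-2.7, 2.7], [-0.37, 2.16], [-1.27, 1.26], [0.24, 2.4], [-1.31, 4.45], [0.19, 1.91], [-2.76, 2.76]. Speed limits (rad/s): [2.39, 2.39, 3.14, 3.14, 3.14, 3.14, 3.14].

### API

Orientations are given as a unit quaternion [x, y, z, w].
In Python, from plant import robot gives the robot as it stands. The module is installed in compiled form; this text tells all that it offers.
- The arm moves only by the tool arm_command, never from a script. Its argument "commands" is one flat list of numbers, 7 for each row, row after row: the shift along the world's x, y, z in mm, then the turn, a rotation vector about the world's x, y, z in rad, then the opening, from 0 (shut) to 1 (fully open). In form: [x, y, z, ax, ay, az, claw, x, y, z, ax, ay, az, claw, ...]. A call has exactly 5 rows; each row shifts and turns the commanded pose from where the row before left it; what a row does not reach is not made up. A row lasts 1/12 s, in which the tool goes at most 41.7 mm and 7.16 degrees, less where a joint would pass 70% of its speed; a pose out of reach is approached as far as the arm can. A call is refused whole if a number of a shift passes 41.7 or a number of a turn 0.125, either way. A call with a gripper value outside its range is refused whole. The fingers move at their own pace and stop on an object; "squeeze" is the grip in N (left out, the last holds). Time passes only in rows, so rows that do not move let the fingers close, or fill a call up. It gives the time, the measured TCP pose, the force and the opening at its end, in the units of the state.
- robot.read_state(): the state, without advancing time (a new reading comes with each control period).
- robot.grab_frame(name): name is "scene" or "top" or "wrist"; returns a dict with "pixels" (384x512x3 uint8, red, green, blue), "range_z" (384x512 float32, mm along the optical axis (not along the pixel's ray), 0 where there is no reading), "fx", "fy", "cx", "cy" (pixels), "distortion" ([k1, k2, p1, p2, k3] as OpenCV has them; the pictures are not rectified), "camera_from_world" (4x4, takes a point from world to camera coordinates). Camera axes: x right, y up, looking along -z (the intrinsics and any distortion apply to the point x, -y, -z); pixel columns grow to the right and rows downward; lengths in mm; the calibration is good to about 2 mm. A picture is of the moment at which its call begins.
- robot.close_job(): hands the job in, once; it reports no verdict.
The state is a dict: "time": time; "joints": joint angles; "qvel": joint speeds; "joint_torque": joint torques, N m; "tool_pos": TCP position; "eef_rot": TCP orientation; "contact_force": force on the tool from outside, world axes, zero at the start; "moment": the same for the moment, N m; "opening": finger opening in mm.
Only numpy, scipy, OpenCV 4.12 (cv2) and the standard library are available. Lean on these libraries where they do the work, as an engineer would, in place of code of your own. Each camera call takes 0.05 s, during which the arm holds its last target. There are 200 camera calls.

### The job

The swatch dryer is running too hot: first turn its thermostat back until the pointer stands on the green mark. Then take the sprung lid by its black bar and swing it up past its balance point, to let the hot air and fumes out, without letting the springs carry it on up towards its stop or letting it slam. Bring it back and finish holding it still by the bar just below the balance point, within ten degrees, where it would drop shut if you let go; leave the knob on the mark and the jars, pots, tin and brush where they are.

Things in the scene. Friction and masses are not known exactly. Their poses are not given: they have to be found in the camera images.
- thermostat (a joint): angle of the thermostat knob, rad: 0 at the scale's first tick, growing clockwise seen from above (hotter), to 4.71. Ten ticks 30 degrees (0.524 rad) apart; the green mark is the third, at 1.047. The knob turns on a vertical axis, resists with about 0.04 N m, stays where it is left and starts hot, at 1.75 to 2.5.
- thermostat_grip (a point): grip point of the knob, on its axis, 7 mm below its top and 37 mm above the dryer's deck. The knob is a black bar 42 mm long along this point's x, 14 mm wide along its y, 32 mm tall, on a round skirt (22 mm radius, its top 14 mm above the deck). White pointer line on the bar's -x end. The point turns with the knob; z up.
- green_mark (a point): middle of the green tick on the dial, 45 mm from the knob's axis, on the deck. The pointer end of the bar aims at it when set.
- lid (a joint): opening of the lid, rad: 0 shut (its start), growing as the front edge rises, stop at 1.2. Hinge springs carry most of its weight. Balance point at 0.65 rad (37 degrees): below it the lid drops shut by itself, above it the springs swing it on up to the stop. Force needed at the bar: about 1.7 N upwards when shut, none at balance, 2.5 N downwards at 1.0 rad. Hinge friction is slight.
- lid_hinge (a point): middle of the lid's hinge line, 128 mm above the table at the back of the dryer. The point turns with the lid: y lies along the hinge line and the bar; -x points from the hinge to the bar; z is the lid's upward normal.
- bar (a point): black round bar, the lid's handle: 14 mm thick, 130 mm long along its y; origin at the bar's centre, 272 mm from the hinge line (at opening a: 272 sin a above it, 272 cos a in front of it; 128 mm above the table when shut, 293 mm at balance). It stands 42 mm in front of the lid's edge (35 mm free gap) on two stems 58 mm either side of its centre, 100 mm free between them. Axes as point lid_hinge.
- dryer: bench dryer for paint swatches, grey-green, 240 mm (x) by 450 mm (y), fixed to the table; origin under the centre of its heated chest (320 mm wide, 142 mm high with lid). The bar is at the front, -x, the hinge at the back, +x. The control deck adjoins the chest on its -y side: 130 mm wide, 115 mm high, knob axis at x -45, y -225 mm.
- jar_a: white lidded pigment jar beside the dryer, 88 mm wide, 122 mm tall, origin under its centre; leave it alone
- jar_b: white lidded pigment jar, 88 mm wide, 122 mm tall, origin under its centre; leave it alone
- jar_c: white lidded pigment jar, 88 mm wide, 122 mm tall, origin under its centre; leave it alone
- tin: one-litre paint tin, 108 mm wide, 125 mm tall, origin under its centre; leave it alone
- cup: empty mixing cup, 92 mm wide, 113 mm tall, origin under its centre; leave it alone
- pot: small sample pot on the deck behind the knob, 45 mm wide, 36 mm tall, origin under its centre; leave it alone
- brush: paint brush lying on the table in front of the dryer, 200 mm long along its x, 20 mm thick, origin under its middle; leave it alone

How it is judged (in metres and radians):
On the way, in this order (a step that is already met when the one before it is completed fails the run):
1. the thermostat's pointer stands on the green mark (within 0.13 rad, 7 degrees), with the lid still shut (value of joint thermostat between 0.917 and 1.177 rad and value of joint lid below 0.1 rad), for 0.2 s.
2. the lid is swung up past its balance point (beyond 0.68 rad) (value of joint lid above 0.68 rad), for 0.2 s.
At the end, for the whole second after the job is handed in: The gripper's fingers hold the lid by its bar, still, opened to between 0.475 and 0.63 rad (just below the balance point at 0.65), no jar, tin or other thing bearing on it, the thermostat within 0.13 rad of the green mark (1.047 rad), and every jar, tin, cup, pot and brush where it was (value of joint thermostat between 0.917 and 1.177 rad and value of joint lid between 0.475 and 0.63 rad and velocity of joint lid between -0.05 and 0.05 rad/s and contact force between the fingers and lid above 0.15 N and distance between the grasp point and bar below 0.06 m); the arm keeps its last pose, push and grip.
It fails at once if the springs carry the lid far past its balance point towards the stop (beyond 1.0 rad) (value of joint lid above 1 rad).
It fails at once if the lid slams or is flung (faster than 2 rad/s) (velocity of joint lid above 2 rad/s or velocity of joint lid below -2 rad/s).
It fails at once if a jar, tin, cup, pot or brush is shoved more than 25 mm or tipped over (distance of any of jar_a, jar_b, jar_c, tin, cup, pot, brush from where it was at the start of the episode above 0.025 m or angle between any of jar_a, jar_b, jar_c, tin, cup, pot's own z axis and vertical above 0.5 rad).
It fails at once if something other than the robot carries the lid (contact force between lid and jar_a above 0.3 N or contact force between lid and tin above 0.3 N or contact force between lid and brush above 0.3 N or contact force between lid and jar_b above 0.3 N or contact force between lid and jar_c above 0.3 N or contact force between lid and cup above 0.3 N or contact force between lid and pot above 0.3 N).
It also fails if it takes over 54 s, if anything falls off the work surface, if the arm or the gripper's body presses on something with over 40 N, if the wrist force passes 120 N, or if a joint passes its speed limit or range.

## Working session

There is one attempt and no reset: what is moved stays moved. The work goes in short steps, Python scripts to look and compute and a tool call to move; the robot and the scene stay as the last step left them, time stands still between calls to the robot, and variables do not carry over. Pictures are saved under pics/ and viewed, about 8 in all and at most 12, crops included, and the job is handed in when it is done.

Besides the shell and the picture viewer there is one more tool, called after ">>>" in YAML: its name, and indented under it one key for each argument. arm_command: Moves the arm, as the interface text tells. Its arguments: {"type":"object","properties":{"commands":{"type":"array","items":{"type":"number"}},"squeeze":{"type":"number"}},"required":["commands"]}

```bash
mkdir -p pics; cat > h.py <<'E'
import numpy as np, cv2
from plant import robot
def grab(n):
    f=robot.grab_frame(n); return f
def save(f,name,crop=None,s=1):
    p=f["pixels"][:,:,::-1]
    if crop: p=p[crop[1]:crop[3],crop[0]:crop[2]]
    cv2.imwrite("pics/"+name,cv2.resize(p,None,fx=s,fy=s,interpolation=cv2.INTER_CUBIC))
def K(f): return np.array([[f["fx"],0,f["cx"]],[0,f["fy"],f["cy"]],[0,0,1.]])
def ray(f,uv):
    n=cv2.undistortPoints(np.array(uv,float).reshape(-1,1,2),K(f),np.array(f["distortion"])).reshape(-1,2)
    M=np.array(f["camera_from_world"]);R=M[:3,:3];o=-R.T@M[:3,3]
    d=np.c_[n[:,0],-n[:,1],-np.ones(len(n))]@R
    return o,d
def onz(f,uv,z):
    o,d=ray(f,uv); t=(z-o[2])/d[:,2]; return o+d*t[:,None]
def depth(f,uv):
    o,d=ray(f,uv); r=np.array([f["range_z"][int(round(v)),int(round(u))] for u,v in np.array(uv).reshape(-1,2)]); return o+d*r[:,None]
def cloud(f):
    v,u=np.mgrid[0:384,0:512]; o,d=ray(f,np.c_[u.ravel(),v.ravel()]); return (o+d*f["range_z"].reshape(-1,1)).reshape(384,512,3)
E
python3 - <<'E'
from h import *
a=grab("scene");b=grab("top")
im=np.hstack([cv2.resize(x["pixels"][:,:,::-1],(512,384)) for x in(a,b)])
save(a,"s1.png",s=1.5);save(b,"t1.png",s=1.5)
s=robot.read_state();print(s["tool_pos"],s["eef_rot"],s["time"],s["contact_force"],s["opening"])
for f in(a,b): print(f["fx"],f["distortion"],np.round(f["camera_from_world"],2).tolist(),(f["range_z"]>0).mean())
E
```

```text
[ 238.94498098 -603.90755758  230.5173879 ] [ 9.82300459e-01  1.87310565e-01 -2.00149217e-04 -7.21515543e-04] 0.1 [ 0.28068202 -0.27079299  0.35222102] 85.73192866272406
350.57645013886946 [-0.04664422  0.          0.          0.          0.        ] [[0.78, 0.63, -0.0, -431.56], [-0.45, 0.56, 0.69, 163.71], [0.44, -0.54, 0.72, -1419.13], [0.0, 0.0, 0.0, 1.0]] 0.9958648681640625
356.60219091232096 [0.00154975 0.         0.         0.         0.        ] [[0.01, -1.0, 0.02, -6.37], [0.99, 0.01, 0.11, -528.64], [-0.11, 0.01, 0.99, -1193.44], [0.0, 0.0, 0.0, 1.0]] 0.9961344401041666
```

View pics/s1.png

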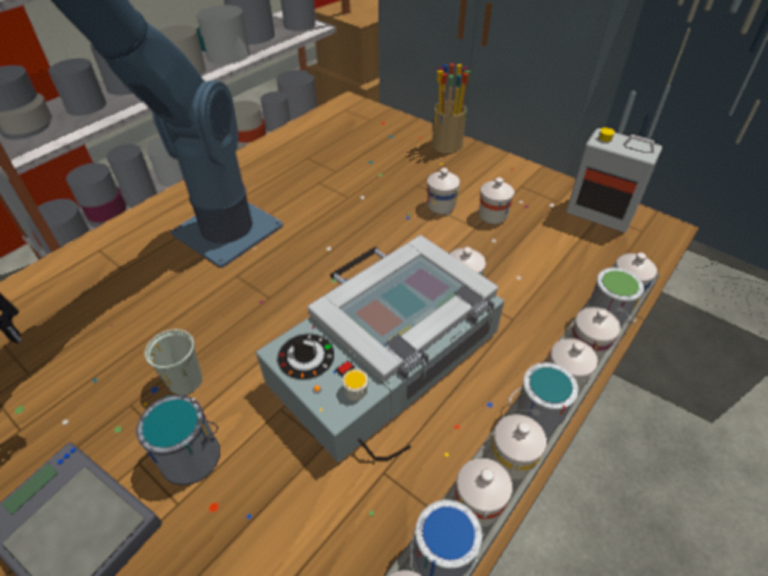

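View pics/t1.png

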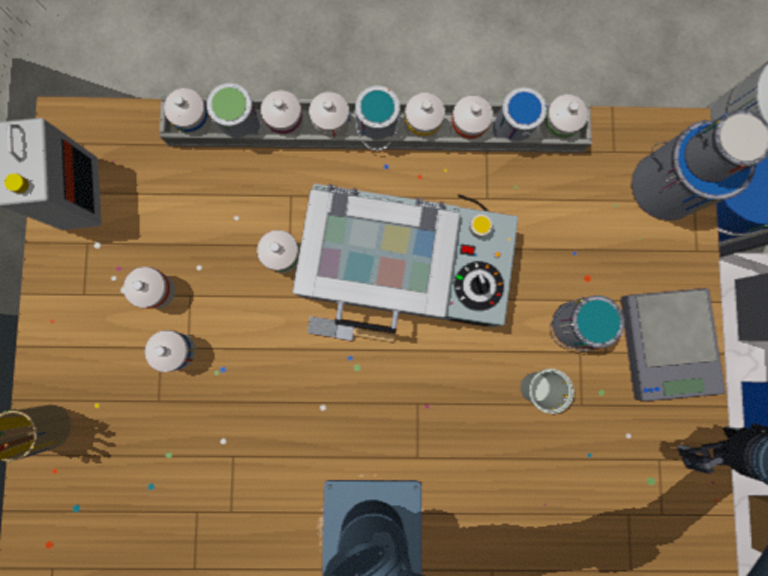

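The scene view shows the dryer, with its dial at about (305,356). In the top view (1.5x) the knob is at (479,286), the pot at (481,225), and the bar runs from (337,321) to (396,329). The brush lies under the bar's left half at about (345,328), the cup is at (548,390) and the tin at (588,322).

```bash
cat > m.py <<'E'
from h import *
b=grab("top");C=cloud(b);p=b["pixels"].astype(int)
u0=lambda x:np.array(x)/1.5
# dryer yaw: deck+lid region by height
m=((C[...,2]>95)&(C[...,2]<160)).astype(np.uint8)
m[:120]=0;m[225:]=0;m[:,:193]=0;m[:,350:]=0
n,l,s,c=cv2.connectedComponentsWithStats(m)
i=1+np.argmax(s[1:,4]);pts=C[l==i];
for lo,hi,nm in((108,122,"deck"),(135,150,"lid")):
    q=pts[(pts[:,2]>lo)&(pts[:,2]<hi)]
    r=cv2.minAreaRect(q[:,:2].astype(np.float32));print(nm,r,np.median(q[:,2]),len(q))
# bar by dark pixels
g=p.sum(2)
reg=np.zeros_like(m);reg[208:224,220:272]=1
k=(reg>0)&(g<110)&(C[...,2]>90)
vs,us=np.nonzero(k);print("bar px",len(us),us.min(),us.max(),vs.mean(),np.median(C[k][:,2]))
X=onz(b,np.c_[us,vs],133);print("bar mean",X.mean(0),cv2.minAreaRect(X[:,:2].astype(np.float32)))
# green tick, pot
hsv=cv2.cvtColor(b["pixels"],cv2.COLOR_RGB2HSV)
dial=np.zeros_like(m);dial[168:212,298:342]=1
k=(dial>0)&(hsv[...,0]>50)&(hsv[...,0]<75)&(hsv[...,1]>120)
vs,us=np.nonzero(k);print("green",len(us),us.mean(),vs.mean(),onz(b,[[us.mean(),vs.mean()]],115))
k=(dial>0)&(g<140)&(np.abs(C[...,2]-115)<12);q=C[k];print("dial disc",cv2.minEnclosingCircle(q[:,:2].astype(np.float32)))
k=(dial>0)&(C[...,2]>140);q=C[k];print("knob top",len(q),q.mean(0) if len(q) else 0, cv2.minAreaRect(q[:,:2].astype(np.float32)) if len(q)>3 else 0)
x=b["pixels"][:,:,::-1]
A=cv2.resize(x[165:215,295:345],(400,400),interpolation=cv2.INTER_CUBIC);B=cv2.resize(x[195:245,195:282],(396,228))
o=np.zeros((400,800,3),np.uint8);o[:,:400]=A;o[:228,400:796]=B;cv2.imwrite("pics/c2.png",o)
E
python3 m.py
```

```text
deck ((600.6061401367188, -67.32003784179688), (449.6789855957031, 245.82066345214844), 81.68718719482422) 115.99988661305986 2688
lid ((579.8840942382812, -32.99186706542969), (390.71221923828125, 289.65875244140625), 82.42568969726562) 141.37168945179178 5931
bar px 87 225 262 217.3793103448276 135.32164269577243
bar mean [445.26870584  14.574717   133.        ] ((446.0653381347656, 19.179611206054688), (116.54621124267578, 9.191787719726562), 81.13383483886719)
green 15 306.06666666666666 184.4 [[ 553.48274038 -179.34607532  115.        ]]
dial disc ((547.3016967773438, -211.3495635986328), 64.22329711914062)
knob top 156 [ 541.0547567  -173.87017066  220.5448623 ] ((465.90008544921875, -113.39247131347656), (114.8547592163086, 271.7457580566406), 50.84449768066406)
```

View pics/c2.png

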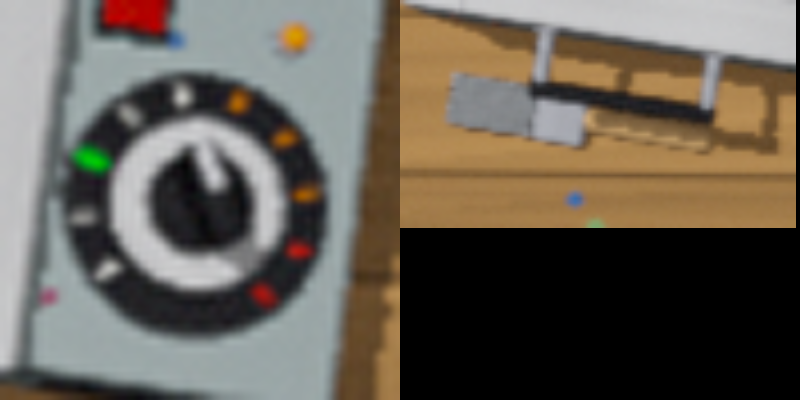

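The crop shows the green tick at (92,158) and the pointer at about (205,165). That is between ticks 4 and 5, roughly 1.8 rad. By the geometry, the knob axis is near (534,-219), the dryer yaw is about -8°, and the bar is at about (446,17). Next I move above the knob.

>>> arm_command:
  commands: [20, 26, 2, 0, 0, 0, 1, 20, 26, 2, 0, 0, 0, 1, 20, 26, 2, 0, 0, 0, 1, 20, 26, 2, 0, 0, 0, 1, 20, 26, 2, 0, 0, 0, 1]

```text
time: 0.57
tool_pos: [339.7, -472.9, 241.1]
eef_rot: [0.982, 0.187, -0.0, -0.0]
contact_force: [0.4, 0.0, -0.8]
opening: 85.4
```

>>> arm_command:
  commands: [20, 26, 2, 0, 0, 0, 1, 20, 26, 2, 0, 0, 0, 1, 20, 26, 2, 0, 0, 0, 1, 20, 26, 2, 0, 0, 0, 1, 20, 26, 2, 0, 0, 0, 1]

```text
time: 0.98
tool_pos: [439.7, -342.9, 251.3]
eef_rot: [0.982, 0.187, -0.0, -0.0]
contact_force: [0.3, -0.5, -0.2]
opening: 85.5
```

>>> arm_command:
  commands: [20, 26, 2, 0, 0, 0, 0.6, 20, 26, 2, 0, 0, 0, 0.6, 20, 26, 2, 0, 0, 0, 0.6, 20, 26, 2, 0, 0, 0, 0.6, 15, 21, 2, 0, 0, 0, 0.6]

```text
time: 1.4
tool_pos: [535.6, -216.6, 261.2]
eef_rot: [0.982, 0.188, 0.0, -0.0]
contact_force: [0.0, -0.0, -0.5]
opening: 51.1
```

```bash
python3 - <<'E'
from h import *
f=grab("wrist");save(f,"w3.png",s=1.5)
s=robot.read_state();print(s["tool_pos"],s["eef_rot"],s["time"],s["contact_force"],s["opening"],s["joints"])
print(np.round(f["camera_from_world"],3).tolist())
E
```

```text
[ 538.83705852 -211.0617902   261.73245212] [ 0.98150332  0.19142826  0.00190081 -0.00168646] 1.45 [2.30801296 4.07373938 1.14692391] 51.06901889016872 [ 0.42989612  0.38957414 -0.17185178  1.69451522  0.06903988  1.06180824
 -0.94842957]
[[0.37, -0.929, -0.001, -399.164], [0.886, 0.353, -0.301, -349.225], [0.28, 0.11, 0.954, -534.777], [0.0, 0.0, 0.0, 1.0]]
```

View pics/w3.png

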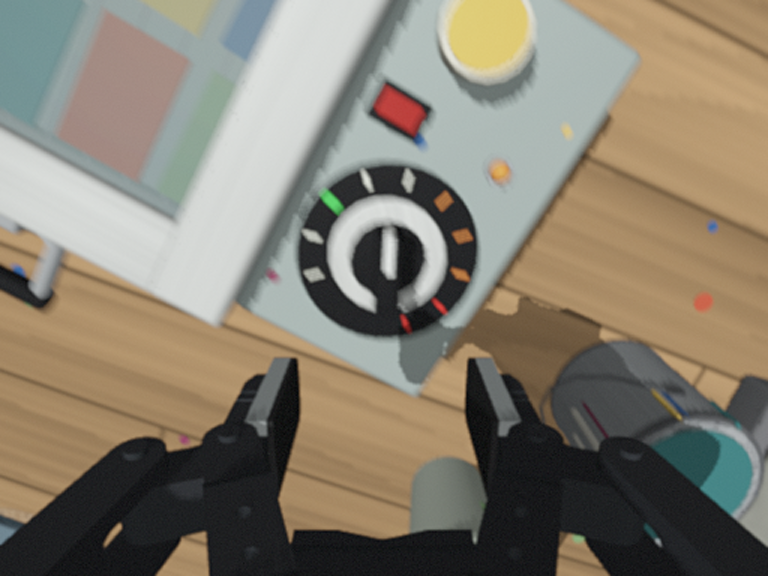

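The wrist view shows the pointer at (388,250) with the knob bar vertical in the image, so it lies along tool x. The green tick is at (332,201), the dial disc centre at about (388,250) and the bar's near end at (40,296).

```bash
python3 - <<'E'
from h import *
f=grab("wrist");p=f["pixels"].astype(int)
s=robot.read_state();print(s["tool_pos"],s["contact_force"])
g=p.sum(2);hsv=cv2.cvtColor(f["pixels"],cv2.COLOR_RGB2HSV)
m=((hsv[...,0]>50)&(hsv[...,0]<75)&(hsv[...,1]>120));m[:115]=0;m[150:]=0;m[:,:195]=0;m[:,240:]=0
vs,us=np.nonzero(m);G=onz(f,[[us.mean(),vs.mean()]],115)[0];print("green",len(us),us.mean(),vs.mean(),G)
C=cloud(f);k=(C[...,2]>150)&(C[...,2]<166);k[:140]=0;k[230:]=0;k[:,:225]=0;k[:,290:]=0
q=C[k];r=cv2.minAreaRect(q[:,:2].astype(np.float32));print("knob top",len(q),np.median(q[:,2]),r)
# disc outer contour at z=115
d=(g<150).astype(np.uint8);d[:,:195]=0;d[:,325:]=0;d[:105]=0;d[228:]=0
vs,us=np.nonzero(d);X=onz(f,np.c_[us,vs],116)[:,:2].astype(np.float32);print("disc",cv2.minEnclosingCircle(X))
K0=np.array(r[0]);v=G[:2]-K0;print("green dist/yaw",np.hypot(*v),np.degrees(np.arctan2(v[1],v[0])))
print(onz(f,np.array([[388,228],[388,250],[388,275]])/1.5,159))
E
```

```text
[ 537.19606468 -213.62867     261.43791654] [ 0.59433775 -0.76010581 -0.39704676]
green 125 227.392 142.536 [ 554.33133813 -178.88201432  115.        ]
knob top 948 158.96571133031887 ((537.7224731445312, -220.1243438720703), (41.93440246582031, 14.070935249328613), 19.125810623168945)
disc ((537.1860961914062, -220.94448852539062), 53.00810623168945)
green dist/yaw 44.46104073222305 68.06466196122155
[[ 564.84573062 -203.41703036  159.        ]
 [ 554.53181403 -207.64461444  159.        ]
 [ 542.48310258 -212.58399536  159.        ]]
```

>>> arm_command:
  commands: [0, 0, -20, 0, 0, -0.04, 0.6, 0, 0, -20, 0, 0, 0, 0.6, 0, 0, -20, 0, 0, 0, 0.6, 0, 0, -5, 0, 0, 0, 0.6, 0, 0, 0, 0, 0, 0, 0.6]

```text
time: 1.92
tool_pos: [532.5, -219.6, 194.7]
eef_rot: [0.986, 0.167, -0.002, -0.001]
contact_force: [0.3, 0.0, 0.1]
opening: 51.6
```

>>> arm_command:
  commands: [4, -1, -15, 0, 0, 0, 0.6, 0, 0, -15, 0, 0, 0, 0.6, 0, 0, -15, 0, 0, 0, 0.6, 0, 0, -10, 0, 0, 0, 0.6, 0, 0, -3, 0, 0, 0, 0.6]

```text
time: 2.33
tool_pos: [537.7, -220.6, 137.7]
eef_rot: [0.986, 0.167, -0.001, -0.0]
contact_force: [-0.0, 0.5, 0.7]
opening: 51.1
```

>>> arm_command:
  commands: [0, 0, 0, 0, 0, 0, 0, 0, 0, 0, 0, 0, 0, 0, 0, 0, 0, 0, 0, 0, 0, 0, 0, 0, 0, 0, 0, 0, 0, 0, 0, 0, 0, 0, 0]
  squeeze: 25

```text
time: 2.75
tool_pos: [538.7, -220.1, 139.5]
eef_rot: [0.986, 0.168, 0.001, 0.0]
contact_force: [-2.7, 2.0, 7.1]
opening: 13.6
```

>>> arm_command:
  commands: [0, 0, 2, 0, 0, 0.1, 0, 0, 0, 0, 0, 0, 0.1, 0, 0, 0, 0, 0, 0, 0.1, 0, 0, 0, 0, 0, 0, 0.1, 0, 0, 0, 0, 0, 0, 0.1, 0]

```text
time: 3.17
tool_pos: [538.2, -219.5, 139.7]
eef_rot: [0.913, 0.409, 0.0, -0.001]
contact_force: [2.1, 2.1, -8.1]
opening: 13.5
```

>>> arm_command:
  commands: [0, 0, 0, 0, 0, 0.1, 0, 0, 0, 0, 0, 0, 0.1, 0, 0, 0, 0, 0, 0, 0.1, 0, 0, 0, 0, 0, 0, 0.05, 0, 0, 0, 0, 0, 0, 0, 0]

```text
time: 3.58
tool_pos: [537.8, -219.2, 139.7]
eef_rot: [0.828, 0.56, 0.0, -0.001]
contact_force: [1.2, 4.1, -7.3]
opening: 13.3
```

>>> arm_command:
  commands: [0, 0, 0, 0, 0, 0, 0, 0, 0, 0, 0, 0, 0, 0.5, 0, 0, 0, 0, 0, 0, 0.5, 0, 0, 0, 0, 0, 0, 0.5, 0, 0, 0, 0, 0, 0, 0.5]

```text
time: 4.0
tool_pos: [538.6, -221.2, 140.9]
eef_rot: [0.829, 0.559, 0.0, 0.001]
contact_force: [-0.5, 0.1, 0.0]
opening: 43.0
```

>>> arm_command:
  commands: [0, 0, 20, 0, 0, 0, 0.5, -5, 0, 25, 0, 0, 0, 0.5, -10, 0, 25, 0, 0, 0, 0.5, -10, 0, 25, 0, 0, 0, 0.5, 0, 0, 15, 0, 0, 0, 0.5]

```text
time: 4.42
tool_pos: [512.6, -221.4, 253.2]
eef_rot: [0.829, 0.559, 0.0, 0.001]
contact_force: [0.7, -0.9, 0.6]
opening: 42.9
```

```bash
python3 - <<'E'
from h import *
f=grab("wrist");save(f,"w4.png",s=1.2)
s=robot.read_state();print(s["tool_pos"],s["eef_rot"],s["time"])
C=cloud(f);k=(C[...,2]>150)&(C[...,2]<166)&(np.hypot(C[...,0]-537.5,C[...,1]+220.3)<30)
q=C[k];r=cv2.minAreaRect(q[:,:2].astype(np.float32));print("knob top",len(q),np.median(q[:,2]),r)
hsv=cv2.cvtColor(f["pixels"],cv2.COLOR_RGB2HSV)
m=((hsv[...,0]>50)&(hsv[...,0]<75)&(hsv[...,1]>120)&(np.hypot(C[...,0]-537.5,C[...,1]+220.3)<55))
vs,us=np.nonzero(m);G=onz(f,[[us.mean(),vs.mean()]],115)[0];v=G[:2]-[537.5,-220.3];print("green",len(us),G,np.hypot(*v),np.degrees(np.arctan2(v[1],v[0])))
E
```

```text
[ 514.71639428 -221.71218286  255.64146817] [0.82942317 0.55860912 0.00158617 0.00324676] 4.4667
knob top 1084 158.93616951372957 ((537.0534057617188, -219.71835327148438), (42.0833854675293, 14.158245086669922), 67.80199432373047)
green 146 [ 555.05940894 -179.61262073  115.        ] 44.31473427636114 66.65647262530551
```

View pics/w4.png

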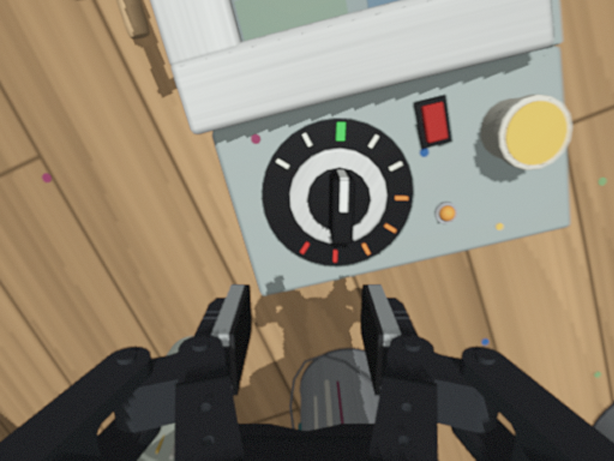

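The knob is on the mark: the bar's yaw is 67.8° against the tick's 66.7°, with the pointer at (343,190) straight below the green tick at (341,131). Now on to the bar, expected at about (446,19).

>>> arm_command:
  commands: [-7, 25, -2, 0, 0, 0.05, 0.4, -7, 25, -2, 0, 0, 0.05, 0.4, -7, 25, -2, 0, 0, 0.05, 0.4, -7, 25, -2, 0, 0, 0.05, 0.4, -7, 25, -2, 0, 0, 0.045, 0.4]

```text
time: 4.88
tool_pos: [477.9, -94.6, 240.3]
eef_rot: [0.754, 0.657, 0.0, 0.0]
contact_force: [0.7, 0.3, -0.1]
opening: 34.2
```

>>> arm_command:
  commands: [-7, 25, -2, 0, 0, 0, 0.4, -7, 25, -2, 0, 0, 0, 0.4, -7, 25, -2, 0, 0, 0, 0.4, -7, 25, -2, 0, 0, 0, 0.4, -4, 15, -2, 0, 0, 0, 0.4]

```text
time: 5.3
tool_pos: [445.5, 22.1, 230.4]
eef_rot: [0.754, 0.657, 0.0, 0.0]
contact_force: [0.0, 0.1, 0.0]
opening: 34.3
```

>>> arm_command:
  commands: [0, 0, 0, 0, 0, 0, 0.4, 0, 0, 0, 0, 0, 0, 0.4, 0, 0, 0, 0, 0, 0, 0.4, 0, 0, 0, 0, 0, 0, 0.4, 0, 0, 0, 0, 0, 0, 0.4]

```text
time: 5.72
tool_pos: [446.5, 18.5, 230.3]
eef_rot: [0.755, 0.656, -0.0, 0.0]
contact_force: [0.3, -0.2, -0.3]
opening: 34.3
```

```bash
python3 - <<'E'
from h import *
f=grab("wrist");save(f,"w5.png",s=1.2)
s=robot.read_state();print(s["tool_pos"],s["eef_rot"],s["time"],s["joints"])
C=cloud(f);g=f["pixels"].astype(int).sum(2)
c=np.array([446,19.4]);D=C[...,:2]-c;xd=np.array([.991,-.136]);yd=np.array([.136,.991])
k=(np.abs(D@xd)<18)&(np.abs(D@yd)<80)&(C[...,2]>118)&(C[...,2]<145)&(g<180)
q=C[k];r=cv2.minAreaRect(q[:,:2].astype(np.float32));print("bar",len(q),np.percentile(q[:,2],[5,50,95]),r)
k=(D@xd>25)&(D@xd<60)&(np.abs(D@yd)<40)&(C[...,2]>125)&(C[...,2]<150);print("lid edge x from bar",np.percentile((D@xd)[k],[1,50]))
E
```

```text
[446.41648454  18.69908581 230.2927666 ] [ 7.55071511e-01  6.55642438e-01 -2.28660719e-05  8.24452350e-05] 5.7667 [ 0.36443365  0.23921963 -0.57602548  2.02598803  0.16311686  0.92026219
 -0.43854105]
bar 2794 [130.93700659 134.07539844 135.59277375] ((448.75018310546875, 19.734844207763672), (128.68223571777344, 13.301544189453125), 81.63633728027344)
lid edge x from bar [44.24557149 50.77854667]
```

View pics/w5.png

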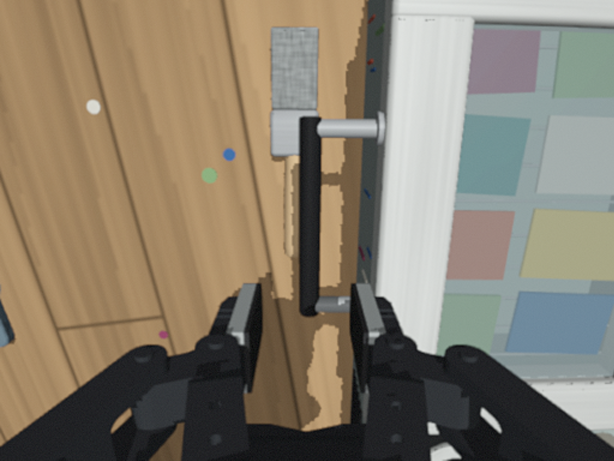

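The bar is vertical in the image, from (311,118) to (310,314), and lines up with the jaws. Its centre measures (448.7,19.7), its top is at 135.6 and its length is 129 mm, all as given. I descend and grip.

>>> arm_command:
  commands: [2, 1, -30, 0, 0, 0, 0.4, 0, 0, -30, 0, 0, 0, 0.4, 0, 0, -30, 0, 0, 0, 0.4, 0, 0, -20, 0, 0, 0, 0.4, 0, 0, -10, 0, 0, 0, 0.4]

```text
time: 6.18
tool_pos: [446.7, 19.9, 107.9]
eef_rot: [0.755, 0.656, -0.001, -0.001]
contact_force: [0.6, -1.2, 0.1]
opening: 33.9
```

>>> arm_command:
  commands: [0, 0, 0, 0, 0, 0, 0, 0, 0, 0, 0, 0, 0, 0, 0, 0, 0, 0, 0, 0, 0, 0, 0, 0, 0, 0, 0, 0, 0, 0, 0, 0, 0, 0, 0]
  squeeze: 35

```text
time: 6.6
tool_pos: [449.2, 20.3, 111.3]
eef_rot: [0.755, 0.656, 0.001, 0.001]
contact_force: [2.6, -0.8, -1.9]
opening: 12.9
```

```bash
cat > pl.py <<'E'
from h import *
# TCP relative to hinge, rotate rigidly about the hinge axis by lid increments; print per-row shifts
H=np.array([718.3,-17.2,128]);yd=np.array([.14,.99,0]);yd/=np.linalg.norm(yd)
from scipy.spatial.transform import Rotation as R
T=np.array([448.7,19.7,109.]);P=[R.from_rotvec(yd*a).apply(T-H)+H for a in np.arange(0,0.73,0.06)]
s=robot.read_state();print(s["tool_pos"],s["contact_force"],s["opening"])
print(yd*0.06);print(np.round(np.diff(P,axis=0),1));print(np.round(P,1))
E
python3 pl.py
```

```text
[449.15317605  20.26289749 111.29623562] [ 2.55298691 -0.79908434 -1.90763919] 12.88784603419062
[0.00840126 0.05940891 0.        ]
[[-0.6  0.1 16.4]
 [ 0.3 -0.  16.4]
 [ 1.3 -0.2 16.3]
 [ 2.3 -0.3 16.2]
 [ 3.2 -0.5 16. ]
 [ 4.2 -0.6 15.8]
 [ 5.1 -0.7 15.5]
 [ 6.  -0.9 15.2]
 [ 6.9 -1.  14.8]
 [ 7.8 -1.1 14.4]
 [ 8.6 -1.2 13.9]
 [ 9.4 -1.3 13.3]]
[[448.7  19.7 109. ]
 [448.1  19.8 125.4]
 [448.4  19.7 141.7]
 [449.7  19.6 158. ]
 [452.   19.2 174.2]
 [455.2  18.8 190.3]
 [459.3  18.2 206.1]
 [464.4  17.5 221.6]
 [470.5  16.6 236.8]
 [477.4  15.6 251.6]
 [485.1  14.5 266. ]
 [493.7  13.3 279.8]
 [503.2  12.  293.1]]
```

>>> arm_command:
  commands: [-1, 0, 16, 0.008, 0.059, 0, 0, 0, 0, 16, 0.008, 0.059, 0, 0, 1, 0, 16, 0.008, 0.059, 0, 0, 2, 0, 16, 0.008, 0.059, 0, 0, 3, -1, 16, 0.008, 0.059, 0, 0]

```text
time: 7.02
tool_pos: [456.2, 19.2, 192.2]
eef_rot: [0.747, 0.649, -0.096, -0.11]
contact_force: [9.9, -0.9, -6.5]
opening: 12.8
```

>>> arm_command:
  commands: [4, -1, 16, 0.008, 0.059, 0, 0, 5, -1, 15.5, 0.008, 0.059, 0, 0, 6, -1, 15, 0.008, 0.059, 0, 0, 7, -1, 15, 0.008, 0.059, 0, 0, 8, -1, 14.5, 0.008, 0.059, 0, 0]

```text
time: 7.43
tool_pos: [486.3, 14.7, 267.2]
eef_rot: [0.722, 0.628, -0.191, -0.219]
contact_force: [8.7, 0.9, -8.3]
opening: 12.9
```

```bash
cat > st.py <<'E'
from h import *
from scipy.spatial.transform import Rotation as R
s=robot.read_state();p=np.array(s["tool_pos"]);z=R.from_quat(s["eef_rot"]).as_matrix()[:,2]
g=p-19*z;H=np.array([718.3,-17.2,128]);d=g-H;xd=np.array([.99,-.14,0])
print(s["time"],p.round(1),"grasp",g.round(1),"lid",np.arctan2(d[2],-d@xd),"r",np.hypot(d[2],d@xd),"tilt",np.arccos(-z[2]),np.round(s["contact_force"],1),s["opening"],np.round(s["joints"],2))
E
python3 st.py
```

```text
7.4333 [486.3  14.7 267.2] grasp [496.8  13.2 283. ] lid 0.6061311624146367 r 272.00851273498137 tilt 0.589780584385436 [ 8.7  0.9 -8.3] 12.867028432580714 [ 0.29  0.65 -0.53  1.47  0.11  1.65 -0.39]
```

>>> arm_command:
  commands: [7, -1, 11.5, 0.007, 0.05, 0, 0, 7.5, -1, 11.2, 0.007, 0.05, 0, 0, 8, -1, 11, 0.007, 0.05, 0, 0, 0, 0, 0, 0, 0, 0, 0, 0, 0, 0, 0, 0, 0, 0]

```text
time: 7.85
tool_pos: [508.0, 11.5, 299.1]
eef_rot: [0.704, 0.611, -0.238, -0.273]
contact_force: [6.5, -0.8, -8.2]
opening: 12.8
```

```bash
python3 st.py
```

```text
7.85 [508.   11.5 299.1] grasp [520.8   9.8 313.1] lid 0.7483562845678025 r 272.019934161999 tilt 0.7416687950928446 [ 6.5 -0.8 -8.2] 12.764007956385257 [ 0.25  0.76 -0.5   1.28  0.08  1.89 -0.4 ]
```

>>> arm_command:
  commands: [0, 0, 0, 0, 0, 0, 0, 0, 0, 0, 0, 0, 0, 0, 0, 0, 0, 0, 0, 0, 0, 0, 0, 0, 0, 0, 0, 0, 0, 0, 0, 0, 0, 0, 0]

```text
time: 8.27
tool_pos: [507.9, 11.5, 298.9]
eef_rot: [0.704, 0.612, -0.237, -0.273]
contact_force: [8.8, 0.5, -7.8]
opening: 12.7
```

```bash
python3 st.py; python3 - <<'E'
from h import *
f=grab("scene");save(f,"s6.png",crop=(150,120,400,330),s=2.4)
E
```

```text
8.2667 [507.9  11.5 298.9] grasp [520.6   9.8 313. ] lid 0.7475712712349784 r 272.04419019483055 tilt 0.7396897082285417 [ 8.8  0.5 -7.8] 12.713422441579633 [ 0.25  0.75 -0.5   1.28  0.08  1.88 -0.4 ]
```

View pics/s6.png

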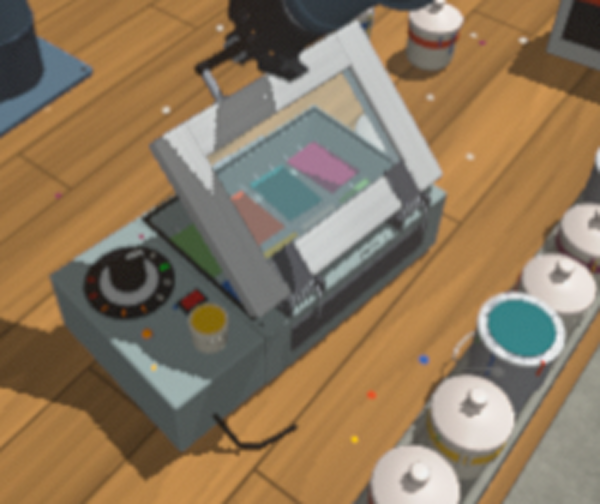

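The scene view shows the lid held open by the bar at about 0.75 rad, with the pointer still on green at (160,265). Step 2 is met, so I bring the lid back to about 0.555.

>>> arm_command:
  commands: [-7.5, 1, -10, -0.007, -0.047, 0, 0, -7.2, 1, -10.6, -0.007, -0.047, 0, 0, -6.9, 1, -11, -0.007, -0.047, 0, 0, -6.4, 1, -11.3, -0.007, -0.047, 0, 0, 0, 0, 0, 0, 0, 0, 0]

```text
time: 8.73
tool_pos: [479.9, 15.6, 255.8]
eef_rot: [0.727, 0.632, -0.177, -0.202]
contact_force: [12.8, 0.0, -9.2]
opening: 12.7
```

>>> arm_command:
  commands: [0, 0, 0, 0, 0, 0, 0, 0, 0, 0, 0, 0, 0, 0, 0, 0, 0, 0, 0, 0, 0, 0, 0, 0, 0, 0, 0, 0, 0, 0, 0, 0, 0, 0, 0]

```text
time: 9.15
tool_pos: [480.6, 15.5, 256.9]
eef_rot: [0.727, 0.631, -0.179, -0.204]
contact_force: [9.4, -0.0, -6.8]
opening: 12.7
```

```bash
python3 st.py; python3 - <<'E'
from h import *
b=grab("top");save(b,"t7.png",crop=(90,110,450,290),s=2)
# lid angle check by depth: lid plane fit
f=grab("scene")
for n,x in(("top",b),("scene",f)):
    C=cloud(x);D=C-np.array([718.3,-17.2,128]);t=-D[...,:2]@np.array([.99,-.14]);w=D[...,:2]@np.array([.14,.99])
    a=np.arctan2(D[...,2],t)
    k=(t>30)&(t<200)&(np.abs(np.abs(w)-140)<15)&(a>.3)&(a<.9);print(n,k.sum(),np.percentile(a[k],[10,50,90]) if k.any() else 0)
E
```

```text
9.15 [480.6  15.5 256.9] grasp [490.4  14.2 273.1] lid 0.5627620274500815 r 271.96210838280416 tilt 0.5487489505889743 [ 9.4 -0.  -6.8] 12.719569122399749 [ 0.29  0.62 -0.52  1.52  0.11  1.59 -0.39]
top 536 [0.61225838 0.6477943  0.76239852]
scene 1194 [0.61905906 0.65584273 0.76578639]
```

View pics/t7.png

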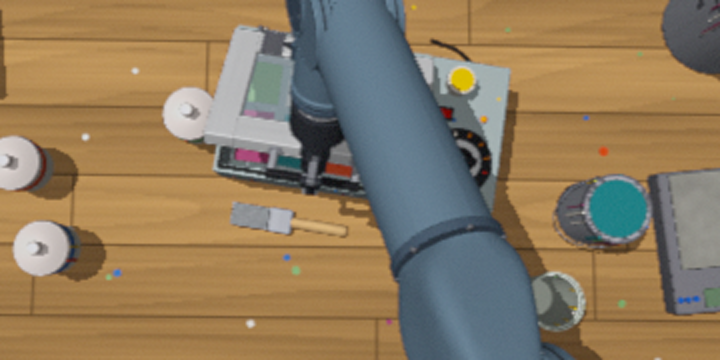

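The top view shows the brush, jars, tin, cup and pot where they were. The lid is held at about 0.56 rad and the arm is still. I hand the job in.

```bash
python3 -c "
from h import *
print(robot.close_job())"; python3 st.py
```

```text
the job is handed in; nothing more can be done
None
the job is handed in; nothing more can be done
```

The job is handed in, at about 9.2 s of robot time. The interface gives no verdict, so these are my own last checks:

- **Thermostat:** I turned the knob back by about 0.85 rad with the lid still shut. From the wrist camera, the pointer stood within about 1° of the green mark. A later scene view with the lid open still showed it on the mark.
- **Lid swing:** I gripped the bar at its centre and swung the lid to about 0.75 rad. I held it there for more than 0.4 s, commanding at most about 0.72 rad/s.
- **Final hold:** The lid is held still at about 0.56 rad, worked out from the gripper's position. The radius from the hinge came out at 272.0 mm, as given, and the fingers read 12.7 mm on the 14 mm bar, so the grip had not slipped.
- **Angle cross-check:** A rough depth check on the lid's top surface read about 0.65 rad. That surface lies about 14 mm above the hinge plane, which accounts for most of the difference (roughly 0.12 rad). I did not refine it further.
- **Other things:** The last top view showed the jars, tin, pot and brush where they were. The arm partly hid the cup, and what was visible lined up with where it started.

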